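Roll the roasting drum over the sill into its rest

TASK

The little steel mortar has been left standing in the roasting drum's rest: first set it down upright on the round wooden board, without dropping it. Then, with the fingertips on its top, roll the drum along the ledge, over the low sill and into its rest so that it lies down between sill and stop; do not lift it, fling it or let it hit the mortar, and press no harder than 20 N, because the thin sheet dents. Leave the other kitchen things where they are.

Things in the scene. Friction and masses are not known exactly. Their poses are not given: they have to be found in the camera images.
- drum_c (a point): Centre of the roasting drum: a closed sheet-steel cylinder, 170 mm long, 0.6 to 0.9 kg, lying on its side on the ledge. It rolls on two round rims at its ends, 120 mm in diameter, 10 mm wide (centre 60 mm up). The thin dark shell between them is beaten oval: its surface is 52 to 56 mm from the axis, changing as it turns. x is the drum's axis. It starts 133 to 163 mm short of its place, nearly square to the rest.
- drum: The same drum (origin at its centre); axle stubs 14 mm thick stand out 20 mm at its ends. Left gently on the flat, it stays. A fingertip rolling it by its top moves 1.9 times as far as its centre, so it takes several strokes (some 40 mm at most), each with the tip set down behind the top. Friction on the tip is 0.5 or more. 1 mm of finger height is worth 5 to 20 N. No pose is given while both fingertips touch it.
- rest: The drum's rest: two parallel wooden battens 240 mm long screwed to the ledge. Origin on the ledge surface, right under the centre of a drum that lies in the rest; x runs along the battens, y from the sill (low batten) to the stop (high batten, 30 mm high, from y = 53 to 83 mm). Between them is bare ledge; a drum in its rest lies on it, nearly touching both.
- sill_top (a point): Middle of the sill's top: 9 mm above the ledge, at y = -44.5 mm of the rest. The sill is 24 mm wide (y = -56.5 to -32.5 mm). The drum comes from the -y side and touches it with its centre at y = -88 mm; it rises 9 mm until its centre is at -56.5, and sinks behind -32.5. Let go half-way up, it rolls back; on the sill's flat top it stays. Climbing takes a press of about 10 N.
- mortar_c (a point): Centre, half-way up, of a small open stainless-steel mortar, 70 mm high, 58 mm wide at the rim, 54 mm at 40 mm height, narrower below with a 52 mm foot; 0.35 kg; z is up along its axis. It starts upright on the ledge between sill and stop.
- board: Round dark wooden board, 170 mm in diameter, 18 mm thick, fixed, lying on the ledge. Origin at the centre of its underside.
- pestle: Steel pestle, 140 mm long, 22 mm thick, lying along its y axis; origin on the ledge under its middle. Leave alone.
- spoon: Carved wooden spoon, 250 mm long, lying along its x axis; origin under it. Leave alone.
- ladle: Stainless ladle, bowl 86 mm wide, handle 245 mm along its +x; origin under the bowl. Leave alone.
- lid: Aluminium pot lid, 224 mm wide, 41 mm high with its knob; origin under its centre. Leave alone.
- colander: Green plastic colander, 216 mm wide, 88 mm high; origin under its centre. Leave alone.
- glass_a: Small tea glass, 50 mm wide, 62 mm high, left of the base; origin under it. Leave alone.
- glass_b: Another such glass, right of the base; origin under it. Leave alone.
There are look-alikes about, which are no part of the job. Leave any purple look-alike of the part that bears mortar_c alone.

How it is judged (in metres and radians):
On the way, in this order (a step that is already met when the one before it is completed fails the run):
1. the mortar stands upright on the board, let go (horizontal distance between mortar_c and board below 0.055 m and height (world z) of mortar_c between 0.049 and 0.057 m and angle between mortar_c's own z axis and vertical below 0.08 rad and contact force between the fingers and mortar below 0.05 N), for 0.2 s.
2. the drum lies in its rest between sill and stop (y of drum_c in the frame of rest between -0.006 and 0.006 m and x of drum_c in the frame of rest between -0.035 and 0.035 m and height (world z) of drum_c between 0.056 and 0.0635 m and angle between the x axis of drum_c and the x axis of rest, either way round below 0.06 rad and linear speed of drum below 0.01 m/s), for 0.2 s.
At the end, for the whole second after the job is handed in: The mortar stands upright on the board (its centre within 55 mm of the board's centre, tilt under 0.08 rad), let go; the drum lies at rest on the ledge between sill and stop, within 6 mm of the middle of its place across the battens and 35 mm along them, parallel to them within 0.06 rad (all of step 1 and all of step 2); the robot touches nothing.
It fails at once if the drum is pressed or pushed with more than 20 N (contact force between any of the fingers, the arm and drum above 20 N).
It fails at once if the drum is lifted (its centre more than 80 mm above the ledge) or flung (faster than 0.5 m/s) (height (world z) of drum_c above 0.08 m or linear speed of drum above 0.5 m/s).
It fails at once if the drum hits the mortar (contact force between drum and mortar above 1 N).
It fails at once if the mortar is dropped from more than about 15 mm, or tipped over (angle between mortar_c's own z axis and vertical above 0.6 rad or (height (world z) of mortar_c above 0.07 m and contact force between the fingers and mortar below 0.01 N)).
It fails at once if another kitchen thing is moved by more than 20 mm (distance of any of pestle, spoon, ladle, lid, colander, glass_a, glass_b from where it was at the start of the episode above 0.02 m).
It also fails if it takes over 72 s, if anything falls off the work surface, if the arm or the gripper's body presses on something with over 40 N, if the wrist force passes 120 N, or if a joint passes its speed limit or range.

ROBOT

A 6-joint arm with a two-finger parallel gripper is mounted at the origin on the work surface. World frame = base frame: x ahead of the robot, y to its left, z up, the work surface at z = 0. Lengths are in mm, angles in rad, forces in N, time in s.
With the tool pointing down it reaches from about 400 to 825 mm from the base axis. Payload 7 kg.
Tool frame: the origin (TCP) lies between the finger pads; the fingertips stand env.finger_overhang ahead of it and the grasp point (between the pads) lies 8 mm behind it (env.finger_overhang is the distance from the TCP to the fingertips, in mm); z points along the fingers, y is the direction in which the jaws open and shut (so a half turn about z gives the same grasp; the last joint's range is limited). The gripper opens to 88 mm and grips with 3 to 60 N. Pads are 19 mm wide; open, the fingers measure 130 mm over their backs; the gripper's body (78 mm by 193 mm) begins 47 mm behind the grasp point.
Start: joints at [-0.871, 0.359, 0.012, 0, -1.224, -0.288], TCP at [270.147, -618.559, 237.561] pointing down, gripper open.
Joint ranges: [-3.07, 3.07], [-1.43, 2.12], [-1.02, 1.25], [-3.03, 1.67], [-3.05, -0], [-3.03, 3.03]. Speed limits (rad/s): [2.39, 2.39, 3.01, 3.14, 3.14, 3.14].

INTERFACE

Orientations are given as a unit quaternion [w, x, y, z].
In Python, from workcell import observe, cams, ticket, nets, env gives the robot as it stands.
- The arm moves only by the tool carry_out, never from a script. Its argument "moves" is text: rows parted by semicolons, each of 7 numbers parted by spaces: the shift along the tool's x, y, z in m, then the turn, a rotation vector about the tool's x, y, z in rad, then the closure, from 0 (fully open) to 1 (shut). In form: tx ty tz rx ry rz hand; .... A call has exactly 8 rows; each row shifts and turns the pose as measured when the row begins, along the tool's axes as they then stand; what a row does not reach is not made up. A row lasts 1/10 s, in which the tool goes at most 50 mm and 8.59 degrees, less where a joint would pass 70% of its speed; a pose out of reach is approached as far as the arm can. A call with a gripper value outside its range is refused whole. The fingers move at their own pace and stop on an object; "force" is the grip in N (left out, the last holds). Time passes only in rows, so rows that do not move let the fingers close, or fill a call up. It gives the time, the measured TCP pose, the force and the opening at its end, in the units of the state.
- observe(): the state, without advancing time (a new reading comes with each control period).
- cams.capture(name): name is "side" or "top" or "wrist"; returns a dict with "img" (384x512x3 uint8, blue, green, red), "fx", "fy", "cx", "cy" (pixels), "R" (3x3) and "t" (3): a world point X has camera coordinates R X + t. Camera axes: x right, y down, z forward; pixel columns grow to the right and rows downward; lengths in mm; the calibration is good to about 2 mm. A picture is of the moment at which its call begins. There is no depth.
- ticket.sign_off(): hands the job in, once; it reports no verdict.
Trained networks look in the newest picture that a camera, given by its name, has taken for a name from the list of things; names that differ only in an ending like _2 or _b are one class to them, and where a whole thing is asked for, a point or a joint stands for the part that bears it (a point fixed in the world has none). Each returns a list of dicts, best first, with "score" (0 to 1); they miss things now and then, are a little off and sometimes report something else, mostly with a low value. They report only what shows in the picture. A call takes as long as a camera call. They do not tell look-alikes from the thing itself.
- nets.recognise(camera, query): "pixel" ([column, row] in pixels, amid what is visible of it).
The state is a dict: "time": time; "joints": joint angles; "joint_velocities": joint speeds; "joint_torque": joint torques, N m; "ee_pos": TCP position; "eef_rot": TCP orientation; "contact_force": force on the tool from outside, world axes, zero at the start; "ft_torque": the same for the moment, N m; "grip_width": finger opening in mm.
Only numpy, scipy, OpenCV 4.12 (cv2) and the standard library are available. Lean on these libraries where they do the work, as an engineer would, in place of code of your own. Each camera call takes 0.05 s, during which the arm holds its last target. There are 200 camera calls.

## Working session

There is one attempt and no reset: what is moved stays moved. The work goes in short steps, Python scripts to look and compute and a tool call to move; the robot and the scene stay as the last step left them, time stands still between calls to the robot, and variables do not carry over. Pictures are saved under pics/ and viewed, about 8 in all and at most 12, crops included, and the job is handed in when it is done.

Besides the shell and the picture viewer there is one more tool, called after "Emit:" as a command line: name --argument value ..., lists and objects as JSON in quotes. carry_out: Moves the arm, as the interface text tells. Its arguments: {"type":"object","properties":{"moves":{"type":"string"},"force":{"type":"number"}},"required":["moves"]}

```bash
ls; mkdir -p pics; cat > h.py <<'E'
import numpy as np, cv2
from workcell import observe, cams, ticket, nets, env
from scipy.spatial.transform import Rotation as Ro
def ray(c,p):
    d=np.array([(p[0]-c['cx'])/c['fx'],(p[1]-c['cy'])/c['fy'],1.]); R=np.array(c['R']);t=np.array(c['t'])
    return -R.T@t, R.T@d
def onz(c,p,z):
    o,d=ray(c,p); return o+d*(z-o[2])/d[2]
def proj(c,X):
    q=np.array(c['R'])@np.array(X,float)+np.array(c['t']); return [c['fx']*q[0]/q[2]+c['cx'],c['fy']*q[1]/q[2]+c['cy']]
E
python3 - <<'E'
from h import *
s=observe();print(env.finger_overhang,{k:np.round(v,3) for k,v in s.items()})
for n in ['top','side']:
    c=cams.capture(n);cv2.imwrite(f'pics/{n}0.png',c['img']);print(n,ray(c,(256,192)))
    for q,z in [('drum_c',60),('rest',10),('sill_top',9),('mortar_c',35),('board',18),('pestle',10),('spoon',5),('ladle',10),('lid',20),('colander',40),('glass_a',30)]:
        for r in nets.recognise(n,q)[:3]:print(q,np.round(r['pixel']),round(r['score'],2),np.round(onz(c,r['pixel'],z)[:2]))
E
```

```text
pics
11.0 {'time': np.float64(0.0), 'joints': array([-0.871,  0.359,  0.011, -0.   , -1.224, -0.288]), 'joint_velocities': array([-0.   ,  0.001,  0.001,  0.002, -0.002,  0.001]), 'joint_torque': array([-2.0000e-03, -5.8272e+01,  2.9305e+01,  6.9970e+00,  7.0000e-03,
       -0.0000e+00]), 'ee_pos': array([ 269.966, -618.13 ,  236.618]), 'eef_rot': array([-0.   , -0.204,  0.979,  0.001]), 'contact_force': array([-0.694,  0.335,  0.123]), 'ft_torque': array([-0.006,  0.068,  0.003]), 'grip_width': np.float64(87.766)}
top (array([ 475.0589522 ,   50.38944204, 1102.55993537]), array([ 0.0290057, -0.0064679, -1.0002331]))
drum_c [292. 195.] 0.67 [495. -65.]
rest [223. 190.] 0.57 [514. 145.]
sill_top [221. 190.] 0.84 [514. 151.]
mortar_c [217. 132.] 0.87 [692. 159.]
mortar_c [234. 187.] 0.76 [521. 110.]
board [372. 189.] 0.85 [ 509. -315.]
pestle [360. 140.] 0.75 [ 665. -287.]
spoon [257. 114.] 0.79 [756.  36.]
spoon [225. 191.] 0.62 [512. 141.]
ladle [348. 106.] 0.64 [ 775. -254.]
ladle [256. 111.] 0.5 [762.  39.]
lid [149. 134.] 0.75 [694. 374.]
colander [123. 227.] 0.93 [407. 444.]
glass_a [188. 258.] 0.59 [313. 253.]
side (array([ 354.85556835, -645.28084068,  529.71487124]), array([ 0.22358286,  0.81595976, -0.53318538]))
drum_c [247. 228.] 0.78 [494. -61.]
rest [215. 196.] 0.87 [458. 160.]
rest [374. 314.] 0.31 [ 666. -302.]
sill_top [218. 196.] 0.86 [466. 160.]
mortar_c [293. 177.] 0.93 [685. 159.]
mortar_c [332. 240.] 0.87 [ 669. -121.]
mortar_c [239. 191.] 0.59 [521. 128.]
board [295. 342.] 0.79 [ 507. -321.]
board [343. 212.] 0.38 [753. -13.]
spoon [344. 214.] 0.84 [762.  -8.]
spoon [271. 153.] 0.64 [691. 385.]
spoon [413. 275.] 0.31 [ 796. -236.]
ladle [409. 278.] 0.66 [ 781. -244.]
lid [270. 154.] 0.85 [673. 345.]
colander [186. 141.] 0.65 [418. 484.]
glass_a [179. 293.] 0.81 [ 336. -175.]
glass_a [158. 179.] 0.8 [314. 264.]
```

```bash
python3 - <<'E'
from h import *
a=cv2.imread('pics/top0.png');cv2.imwrite('pics/t1.png',cv2.resize(a[90:270,130:420],(800,497),interpolation=cv2.INTER_CUBIC))
E
```

```text
(no output)
```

View pics/t1.png

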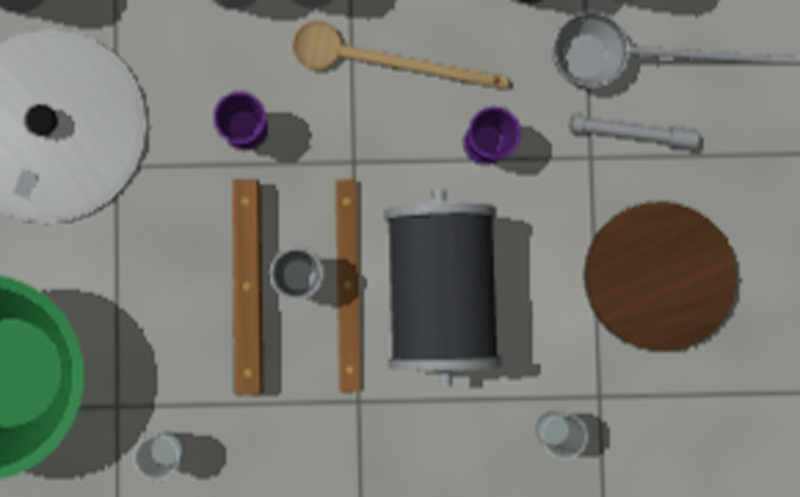

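View pics/side0.png

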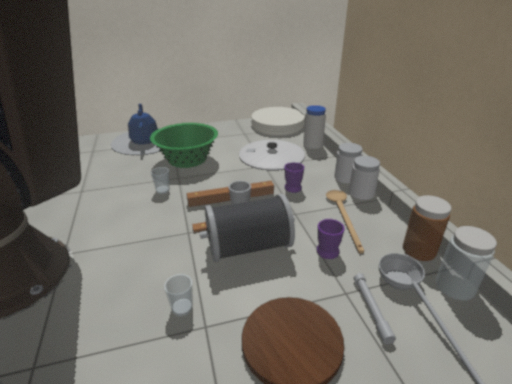

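The top crop shows the stop at crop columns 233–261, the sill at 336–361, and the steel mortar rim at (297,273). The drum is at about (443,287) and the board at (661,277). Purple mortars at (241,119) and (493,134) are the look-alikes.

```bash
python3 - <<'E'
from h import *
c=cams.capture('top');k=290/800
P=lambda u,v,z:np.round(onz(c,(130+u*k,90+v*k),z),1)
for n,u,v,z in [('sillTL',336,181,9),('sillTR',356,181,9),('sillBL',339,391,9),('sillBR',361,391,9),('stTL',233,180,30),('stTR',259,180,30),('stBL',234,394,30),('stBR',261,394,30),('mort',297,273,70),('drumTL',386,209,60),('drumTR',496,209,60),('drumBL',390,368,60),('drumBR',499,368,60),('ax1',438,192,60),('ax2',446,384,60),('board',661,277,18)]:print(n,P(u,v,z))
E
```

```text
sillTL [621.2  54.2   9. ]
sillTR [620.8  31.5   9. ]
sillBL [384.1  55.4   9. ]
sillBR [383.5  30.7   9. ]
stTL [621.7 169.   30. ]
stTR [621.2 140.   30. ]
stBL [384.9 170.8  30. ]
stBR [384.3 141.1  30. ]
mort [515.   97.5  70. ]
drumTL [5.828e+02 5.000e-01 6.000e+01]
drumTR [ 580.5 -118.7   60. ]
drumBL [4.116e+02 1.000e-01 6.000e+01]
drumBR [ 409.3 -116.8   60. ]
ax1 [600.2 -56.3  60. ]
ax2 [393.4 -59.5  60. ]
board [ 504.5 -308.6   18. ]
```

```bash
cat >> h.py <<'E'
def st():
    s=observe();R=Ro.from_quat(np.roll(s['eef_rot'],-1)).as_matrix();p=np.array(s['ee_pos'])
    print('t',round(float(s['time']),2),'p',np.round(p,1),'toolx yaw',round(np.degrees(np.arctan2(R[1,0],R[0,0])),2),'z',np.round(R[:,2],3),'F',np.round(s['contact_force'],2),'T',np.round(s['ft_torque'],2),'w',round(float(s['grip_width']),1),'q',np.round(s['joints'],2));return p,R
def plan(X,yaw,n,hand):
    p,R=st();a=np.arctan2(R[1,0],R[0,0]);d=(np.radians(yaw)-a+np.pi)%(2*np.pi)-np.pi;w=(np.array(X)-p)/n/1000
    out=[]
    for i in range(n):
        b=a+d*i/n;x=np.array([np.cos(b),np.sin(b),0]);y=np.array([np.sin(b),-np.cos(b),0])
        out.append('%.3f %.3f %.3f 0 0 %.3f %g'%(w@x,w@y,-w[2],-d/n,hand))
    for i in range(0,n,8):print('; '.join(out[i:i+8]))
E
python3 - <<'E'
from h import *
plan([515,97.5,190],270,16,0)
E
```

```text
t 1.25 p [ 270.1 -618.6  237.5] toolx yaw -156.41 z [-0.  0. -1.] F [0.45 0.08 0.32] T [ 0.04 -0.01  0.04] w 88.0 q [-0.87  0.36  0.01  0.   -1.22 -0.29]
-0.032 0.035 0.003 0 0 -0.072 0; -0.034 0.032 0.003 0 0 -0.072 0; -0.037 0.030 0.003 0 0 -0.072 0; -0.039 0.027 0.003 0 0 -0.072 0; -0.041 0.024 0.003 0 0 -0.072 0; -0.042 0.021 0.003 0 0 -0.072 0; -0.044 0.018 0.003 0 0 -0.072 0; -0.045 0.015 0.003 0 0 -0.072 0
-0.046 0.012 0.003 0 0 -0.072 0; -0.047 0.008 0.003 0 0 -0.072 0; -0.047 0.005 0.003 0 0 -0.072 0; -0.047 0.002 0.003 0 0 -0.072 0; -0.047 -0.002 0.003 0 0 -0.072 0; -0.047 -0.005 0.003 0 0 -0.072 0; -0.046 -0.009 0.003 0 0 -0.072 0; -0.046 -0.012 0.003 0 0 -0.072 0
```

Emit:
carry_out --moves "-0.032 0.035 0.003 0 0 -0.072 0; -0.034 0.032 0.003 0 0 -0.072 0; -0.037 0.030 0.003 0 0 -0.072 0; -0.039 0.027 0.003 0 0 -0.072 0; -0.041 0.024 0.003 0 0 -0.072 0; -0.042 0.021 0.003 0 0 -0.072 0; -0.044 0.018 0.003 0 0 -0.072 0; -0.045 0.015 0.003 0 0 -0.072 0" --force 20

```text
time: 2.05
ee_pos: [394.0, -253.5, 211.3]
eef_rot: [0.0, -0.48, 0.877, -0.001]
contact_force: [0.6, 0.6, -0.4]
grip_width: 87.6
```

```bash
python3 - <<'E'
from h import *
plan([515,97.5,190],270,12,0)
E
```

```text
t 2.05 p [ 394.  -253.5  211.3] toolx yaw -122.66 z [ 0.001 -0.001 -1.   ] F [ 0.62  0.6  -0.41] T [ 0.03 -0.15  0.01] w 87.6 q [-0.15  0.03 -0.47  0.   -1.07 -0.42]
-0.030 0.007 0.002 0 0 -0.048 0; -0.030 0.006 0.002 0 0 -0.048 0; -0.031 0.004 0.002 0 0 -0.048 0; -0.031 0.003 0.002 0 0 -0.048 0; -0.031 0.001 0.002 0 0 -0.048 0; -0.031 0.000 0.002 0 0 -0.048 0; -0.031 -0.001 0.002 0 0 -0.048 0; -0.031 -0.003 0.002 0 0 -0.048 0
-0.031 -0.004 0.002 0 0 -0.048 0; -0.030 -0.006 0.002 0 0 -0.048 0; -0.030 -0.007 0.002 0 0 -0.048 0; -0.030 -0.009 0.002 0 0 -0.048 0
```

Emit:
carry_out --moves "-0.045 0.010 0.003 0 0 -0.072 0; -0.046 0.007 0.003 0 0 -0.072 0; -0.046 0.004 0.003 0 0 -0.072 0; -0.047 0.001 0.003 0 0 -0.072 0; -0.047 -0.002 0.003 0 0 -0.072 0; -0.046 -0.005 0.003 0 0 -0.072 0; -0.046 -0.009 0.003 0 0 -0.072 0; -0.046 -0.012 0.003 0 0 -0.072 0"

```text
time: 2.85
ee_pos: [514.9, 117.2, 190.9]
eef_rot: [-0.004, 0.719, -0.695, 0.004]
contact_force: [1.6, -0.9, -0.2]
grip_width: 87.6
```

```bash
python3 - <<'E'
from h import *
plan([515,97.5,190],270,8,0)
c=cams.capture('wrist');cv2.imwrite('pics/w1.png',c['img'])
for r in nets.recognise('wrist','mortar_c'):print(r['pixel'],r['score'],onz(c,r['pixel'],35),onz(c,r['pixel'],60))
E
```

```text
t 2.85 p [514.9 117.2 190.9] toolx yaw -88.11 z [ 0.011  0.001 -1.   ] F [ 1.62 -0.9  -0.16] T [-0.1   0.    0.02] w 87.6 q [ 0.6   0.15 -0.39  0.01 -1.02 -0.57]
0.002 0.000 0.000 0 0 0.004 0; 0.002 0.000 0.000 0 0 0.004 0; 0.002 0.000 0.000 0 0 0.004 0; 0.002 0.000 0.000 0 0 0.004 0; 0.002 0.000 0.000 0 0 0.004 0; 0.002 0.000 0.000 0 0 0.004 0; 0.002 0.000 0.000 0 0 0.004 0; 0.002 -0.000 0.000 0 0 0.004 0
[249.7, 169.4] 0.91 [517.46874358 104.36466779  35.        ] [517.37271431  99.16201299  60.        ]
[78.6, 210.9] 0.63 [687.66178696 152.75041613  35.        ] [673.49623926 143.54780832  60.        ]
```

View pics/w1.png

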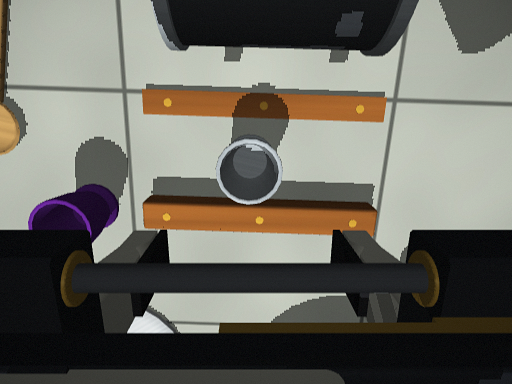

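```bash
python3 - <<'E'
from h import *
c=cams.capture('wrist')
for p,z in [((249,171),70),((264,102),9),((167,99),9),((360,109),9),((259,219),30),((167,216),30),((352,223),30),((172,48),60),((395,48),60)]:print(p,np.round(onz(c,p,z),1))
plan([516,97.5,110],270,8,0)
E
```

```text
(249, 171) [519.3 100.9  70. ]
(264, 102) [507.4  44.2   9. ]
(167, 99) [602.7  44.8   9. ]
(360, 109) [412.6  47.5   9. ]
(259, 219) [507.6 158.8  30. ]
(167, 216) [601.4 159.3  30. ]
(352, 223) [412.8 159.4  30. ]
(172, 48) [584.1   5.6  60. ]
(395, 48) [407.6  -0.5  60. ]
t 3.0 p [515.1 117.6 190.1] toolx yaw -88.08 z [ 0.01  0.   -1.  ] F [-0.53 -0.52  0.52] T [-0.    0.19 -0.03] w 87.3 q [ 0.6   0.15 -0.39  0.01 -1.02 -0.57]
0.003 -0.000 0.010 0 0 0.004 0; 0.003 -0.000 0.010 0 0 0.004 0; 0.003 -0.000 0.010 0 0 0.004 0; 0.003 -0.000 0.010 0 0 0.004 0; 0.003 -0.000 0.010 0 0 0.004 0; 0.003 -0.000 0.010 0 0 0.004 0; 0.003 -0.000 0.010 0 0 0.004 0; 0.003 -0.000 0.010 0 0 0.004 0
```

Emit:
carry_out --moves "0.009 -0.002 0.010 -0.01 0 0.016 0; 0.009 0 0.015 0 0 0.016 0; 0 0 0.025 0 0 0 0; 0 0 0.025 0 0 0 0; 0 0 0.025 0 0 0 0; 0 0 0.025 0 0 0 0; 0 0 0.020 0 0 0 0; 0 0 0.010 0 0 0 0"

```text
time: 3.8
ee_pos: [516.7, 87.7, 29.4]
eef_rot: [0.001, -0.701, 0.714, 0.001]
contact_force: [-0.3, -0.0, 0.0]
grip_width: 87.8
```

```bash
python3 - <<'E'
from h import *
plan([517,99,32],270,1,0)
E
```

```text
t 3.8 p [516.7  87.7  29.4] toolx yaw -91.04 z [-0.     0.002 -1.   ] F [-0.3  -0.    0.04] T [-0.05  0.17  0.03] w 87.8 q [ 0.54  0.35 -0.57 -0.   -0.66 -0.56]
-0.011 -0.000 -0.003 0 0 -0.018 0
```

Emit:
carry_out --moves "-0.006 0 -0.001 0 0 -0.009 0; -0.004 0 -0.001 0 0 -0.009 0; 0 0 0 0 0 0 0; 0 0 0 0 0 0 0.5; 0 0 0 0 0 0 1; 0 0 0 0 0 0 1; 0 0 0 0 0 0 1; 0 0 0 0 0 0 1" --force 25

```text
time: 4.6
ee_pos: [517.9, 97.0, 34.3]
eef_rot: [0.002, -0.706, 0.708, 0.0]
contact_force: [-0.7, 0.2, -0.9]
grip_width: 56.7
```

```bash
python3 - <<'E'
from h import *
st()
c=cams.capture('wrist');cv2.imwrite('pics/w2.png',c['img'])
E
```

```text
t 4.6 p [517.9  97.   34.3] toolx yaw -90.11 z [ 0.002  0.003 -1.   ] F [-0.74  0.18 -0.88] T [ 0.03  0.3  -0.01] w 56.7 q [ 0.56  0.34 -0.56 -0.   -0.67 -0.56]
```

Emit:
carry_out --moves "0 0 -0.004 0 0 0 1; 0 0 -0.010 0 0 0 1; 0 0 -0.020 0 0 0 1; 0 0 -0.030 0 0 0 1; 0 0 -0.030 0 0 0 1; 0 0 -0.030 0 0 0 1; 0 0 -0.025 0 0 0 1; 0 0 -0.010 0 0 0 1" --force 30

```text
time: 5.45
ee_pos: [514.4, 94.6, 199.0]
eef_rot: [-0.002, -0.706, 0.708, 0.002]
contact_force: [-0.5, 0.2, -3.4]
grip_width: 56.9
```

```bash
python3 - <<'E'
from h import *
st()
c=cams.capture('side');d=cams.capture('wrist');cv2.imwrite('pics/s2.png',np.hstack([cv2.resize(x['img'],(400,300)) for x in (c,d)]))
plan([504.5,-308.6,200],270,16,1)
E
```

```text
t 5.45 p [514.4  94.6 199. ] toolx yaw -90.2 z [-0.006 -0.    -1.   ] F [-0.47  0.24 -3.42] T [ 0.16 -0.05  0.01] w 56.9 q [ 0.56  0.14 -0.37 -0.   -1.06 -0.56]
t 5.55 p [514.2  94.6 197.7] toolx yaw -90.21 z [-0.006 -0.    -1.   ] F [ 0.24 -0.02 -3.65] T [ 0.04  0.02 -0.07] w 57.0 q [ 0.56  0.14 -0.37 -0.   -1.06 -0.56]
0.025 0.001 -0.000 0 0 -0.000 1; 0.025 0.001 -0.000 0 0 -0.000 1; 0.025 0.001 -0.000 0 0 -0.000 1; 0.025 0.001 -0.000 0 0 -0.000 1; 0.025 0.001 -0.000 0 0 -0.000 1; 0.025 0.001 -0.000 0 0 -0.000 1; 0.025 0.001 -0.000 0 0 -0.000 1; 0.025 0.001 -0.000 0 0 -0.000 1
0.025 0.001 -0.000 0 0 -0.000 1; 0.025 0.001 -0.000 0 0 -0.000 1; 0.025 0.001 -0.000 0 0 -0.000 1; 0.025 0.001 -0.000 0 0 -0.000 1; 0.025 0.001 -0.000 0 0 -0.000 1; 0.025 0.001 -0.000 0 0 -0.000 1; 0.025 0.001 -0.000 0 0 -0.000 1; 0.025 0.001 -0.000 0 0 -0.000 1
```

View pics/s2.png

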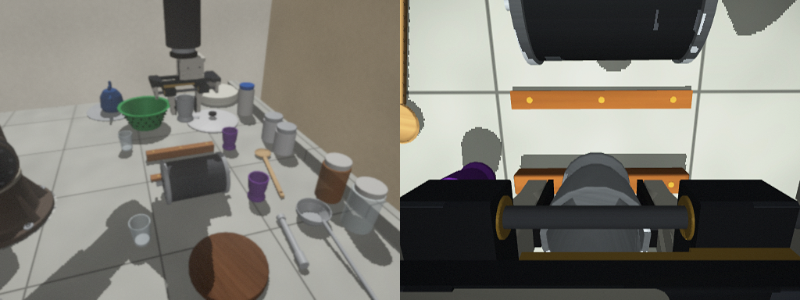

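The mortar hangs upright between the pads at about (185,105) in the left half, and the added weight is 3.4 N, as expected. Next I carry it over the drum.

Emit:
carry_out --moves "0.012 0.001 -0.001 0 0 0 1; 0.025 0.001 0 0 0 0 1; 0.035 0.001 0 0 0 0 1; 0.035 0.001 0 0 0 0 1; 0.035 0.001 0 0 0 0 1; 0.035 0.001 0 0 0 0 1; 0.035 0.001 0 0 0 0 1; 0.035 0.001 0 0 0 0 1"

```text
time: 6.35
ee_pos: [496.8, -160.9, 185.8]
eef_rot: [0.01, 0.708, -0.706, -0.009]
contact_force: [0.2, 0.1, -2.9]
grip_width: 56.6
```

Emit:
carry_out --moves "0.035 0.001 0 0 0 0 1; 0.035 0.001 0 0 0 0 1; 0.035 0.001 0 0 0 0 1; 0.025 0.001 0 0 0 0 1; 0.015 0 0 0 0 0 1; 0.005 0 0 0 0 0 1; 0 0 0 0 0 0 1; 0 0 0 0 0 0 1"

```text
time: 7.15
ee_pos: [480.8, -321.8, 170.4]
eef_rot: [-0.016, -0.704, 0.709, 0.02]
contact_force: [-0.9, -0.0, -2.8]
grip_width: 56.6
```

```bash
python3 - <<'E'
from h import *
c=cams.capture('side')
for q,z in [('board',18),('mortar_c',190)]:
    for r in nets.recognise('side',q)[:3]:print(q,r['pixel'],r['score'],np.round(onz(c,r['pixel'],z)))
plan([506,-309,60],270,8,1)
E
```

```text
board [294.7, 341.3] 0.64 [ 508. -319.   18.]
board [187.2, 141.4] 0.29 [425. 531.  18.]
t 7.3 p [ 481.5 -321.4  171.4] toolx yaw -90.32 z [-0.05   0.005 -0.999] F [-0.65  0.27 -2.99] T [-0.02 -0.21 -0.04] w 56.7 q [-0.25  0.28 -0.26  0.01 -1.08  0.24]
-0.002 -0.003 0.014 0 0 -0.001 1; -0.002 -0.003 0.014 0 0 -0.001 1; -0.002 -0.003 0.014 0 0 -0.001 1; -0.002 -0.003 0.014 0 0 -0.001 1; -0.002 -0.003 0.014 0 0 -0.001 1; -0.002 -0.003 0.014 0 0 -0.001 1; -0.002 -0.003 0.014 0 0 -0.001 1; -0.002 -0.003 0.014 0 0 -0.001 1
```

```bash
cat >> h.py <<'E'
def plan(X,n,hand,yaw=270):
    p,R=st();b=np.radians(yaw);Rt=np.array([[np.cos(b),np.sin(b),0],[np.sin(b),-np.cos(b),0],[0,0,-1]])
    v=Ro.from_matrix(R.T@Rt).as_rotvec();d=Rt.T@(np.array(X)-p)
    print('total: shift mm',np.round(d,1),'rotvec',np.round(v,3))
E
python3 -c "
from h import *
plan([506,-309,60],8,1)"
```

```text
t 7.3 p [ 481.5 -321.4  171.4] toolx yaw -90.32 z [-0.05   0.005 -0.999] F [-0.65  0.27 -2.99] T [-0.02 -0.21 -0.04] w 56.7 q [-0.25  0.28 -0.26  0.01 -1.08  0.24]
total: shift mm [-12.4 -24.5 111.4] rotvec [ 0.05   0.005 -0.005]
```

Emit:
carry_out --moves "0 0 0 0.02 0 0 1; -0.003 -0.006 0 0.02 0 0 1; -0.003 -0.006 0.005 0.01 0 0 1; -0.003 -0.006 0.010 0 0 0 1; -0.003 -0.006 0.015 0 0 0 1; 0 0 0.015 0 0 0 1; 0 0 0.005 0 0 0 1; 0 0 0 0 0 0 1"

```text
time: 8.1
ee_pos: [510.0, -305.3, 118.8]
eef_rot: [0.004, -0.706, 0.708, -0.001]
contact_force: [0.1, -0.1, -2.2]
grip_width: 56.4
```

```bash
python3 -c "
from h import *
plan([506,-309,60],8,1)"
```

```text
t 8.1 p [ 510.  -305.3  118.8] toolx yaw -90.1 z [ 0.008  0.004 -1.   ] F [ 0.15 -0.06 -2.24] T [ 0.    0.14 -0.01] w 56.4 q [-0.21  0.33 -0.33 -0.01 -0.91  0.22]
total: shift mm [ 3.7  4.  58.8] rotvec [-0.008  0.004 -0.002]
```

Emit:
carry_out --moves "0.002 0.002 0.008 -0.005 0.003 0 1; 0.001 0.001 0.014 0 0 0 1; 0 0 0.014 0 0 0 1; 0 0 0.010 0 0 0 1; 0 0 0.006 0 0 0 1; 0 0 0.003 0 0 0 1; 0 0 0.001 0 0 0 1; 0 0 0 0 0 0 1"

```text
time: 8.9
ee_pos: [509.0, -309.7, 61.9]
eef_rot: [0.001, -0.707, 0.707, -0.002]
contact_force: [0.2, 0.3, -2.8]
grip_width: 56.4
```

```bash
python3 -c "
from h import *
plan([506,-309,52.3],8,1)"
```

```text
t 8.9 p [ 509.  -309.7   61.9] toolx yaw -90.06 z [ 0.005 -0.001 -1.   ] F [ 0.16  0.31 -2.81] T [0.03 0.07 0.01] w 56.4 q [-0.22  0.4  -0.38  0.   -0.79  0.22]
total: shift mm [-0.7  3.   9.6] rotvec [-0.005 -0.001 -0.001]
```

Emit:
carry_out --moves "0 0.001 0.003 -0.003 0 0 1; 0 0 0.003 0 0 0 1; 0 0 0.002 0 0 0 1; 0 0 0.001 0 0 0 1; 0 0 0.001 0 0 0 1; 0 0 0.001 0 0 0 1; 0 0 0 0 0 0 1; 0 0 0 0 0 0 1"

```text
time: 9.7
ee_pos: [509.2, -310.4, 52.4]
eef_rot: [0.001, -0.707, 0.707, -0.003]
contact_force: [-0.5, -0.3, -3.9]
grip_width: 56.6
```

```bash
python3 -c "
from h import *
plan([506,-309,52.3],8,1)
for i in range(3):cams.capture('top');st()"
```

```text
t 9.7 p [ 509.2 -310.4   52.4] toolx yaw -90.03 z [ 0.005 -0.003 -1.   ] F [-0.47 -0.29 -3.86] T [-0.06  0.2  -0.04] w 56.6 q [-0.22  0.41 -0.39  0.   -0.77  0.22]
total: shift mm [-1.4  3.2  0.1] rotvec [-0.005 -0.003 -0.   ]
t 9.75 p [ 509.2 -310.4   52.4] toolx yaw -90.03 z [ 0.005 -0.003 -1.   ] F [-0.16 -0.33 -2.91] T [-0.12  0.23  0.06] w 56.4 q [-0.22  0.41 -0.39  0.   -0.77  0.22]
t 9.8 p [ 509.1 -310.4   52.3] toolx yaw -90.03 z [ 0.005 -0.003 -1.   ] F [-0.03  0.44 -2.64] T [-0.1   0.18  0.01] w 56.1 q [-0.22  0.41 -0.39  0.   -0.77  0.22]
t 9.85 p [ 509.1 -310.4   52.4] toolx yaw -90.02 z [ 0.005 -0.003 -1.   ] F [-0.17 -0.09 -1.87] T [-0.08  0.19 -0.02] w 56.7 q [-0.22  0.41 -0.39  0.   -0.77  0.22]
```

Nearly touching; I go a little lower until the force shows contact.

Emit:
carry_out --moves "0 0 0.001 0 0 0 1; 0 0 0.001 0 0 0 1; 0 0 0.001 0 0 0 1; 0 0 0.001 0 0 0 1; 0 0 0 0 0 0 1; 0 0 0 0 0 0 1; 0 0 0 0 0 0 1; 0 0 0 0 0 0 1"

```text
time: 10.65
ee_pos: [509.4, -311.0, 52.3]
eef_rot: [-0.001, 0.707, -0.707, 0.004]
contact_force: [-0.8, -0.6, -0.8]
grip_width: 56.6
```

Emit:
carry_out --moves "0 0 0 0 0 0 0.3; 0 0 0 0 0 0 0.2; 0 0 0 0 0 0 0; 0 0 0 0 0 0 0; 0 0 0 0 0 0 0; 0 0 -0.005 0 0 0 0; 0 0 -0.015 0 0 0 0; 0 0 -0.025 0 0 0 0"

```text
time: 11.45
ee_pos: [508.1, -310.3, 96.1]
eef_rot: [0.0, 0.707, -0.707, 0.002]
contact_force: [-1.0, 0.2, -0.1]
grip_width: 87.7
```

Emit:
carry_out --moves "0 0 -0.030 0 0 0 0; 0 0 -0.030 0 0 0 0; 0 0 -0.030 0 0 0 0; 0 0 -0.025 0 0 0 0; -0.015 0 -0.010 0 0 0 0; -0.03 0 0 0 0 0 0; -0.03 0 0 0 0 0 0; -0.01 0 0 0 0 0 0"

```text
time: 12.25
ee_pos: [507.6, -222.4, 231.5]
eef_rot: [0.001, -0.706, 0.708, -0.005]
contact_force: [-0.0, -0.4, -0.2]
grip_width: 87.7
```

```bash
python3 - <<'E'
from h import *
c=cams.capture('top');cv2.imwrite('pics/t3.png',c['img'])
for q,z in [('mortar_c',53),('drum_c',60),('board',18)]:
    for r in nets.recognise('top',q)[:3]:print(q,r['pixel'],r['score'],np.round(onz(c,r['pixel'],z)))
d=cams.capture('wrist')
for r in nets.recognise('wrist','mortar_c')[:3]:print(r['pixel'],r['score'],np.round(onz(d,r['pixel'],53)))
cv2.imwrite('pics/tw3.png',np.hstack([cv2.resize(c['img'][100:260,220:420],(400,320)),cv2.resize(d['img'],(400,320))]))
plan([500,-60,180],8,1)
E
```

```text
mortar_c [306.0, 134.4] 0.79 [ 677. -111.   53.]
mortar_c [216.1, 133.0] 0.6 [686. 161.  53.]
[249.7, 91.1] 0.84 [ 510. -311.   53.]
t 12.55 p [ 507.9 -225.2  231. ] toolx yaw -90.22 z [ 0.008 -0.006 -1.   ] F [-0.05 -0.42 -0.8 ] T [ 0.06  0.08 -0.04] w 87.3 q [-0.06  0.16 -0.27  0.01 -1.13  0.06]
total: shift mm [-165.2    7.9   51. ] rotvec [-0.008 -0.006 -0.004]
```

View pics/tw3.png

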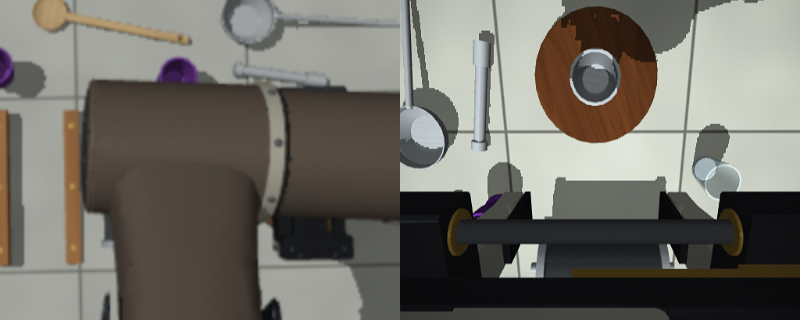

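Mortar stands upright mid-board at wrist pixel (≈250,91), which maps to about (510,-311). Now the drum.

Emit:
carry_out --moves "-0.015 0.002 0.005 -0.004 -0.003 -0.002 0.5; -0.025 0.002 0.010 -0.004 -0.003 -0.002 0.5; -0.025 0.002 0.012 0 0 0 0.5; -0.025 0.001 0.012 0 0 0 0.5; -0.025 0 0.012 0 0 0 0.5; -0.018 0 0.010 0 0 0 0.5; -0.007 0 0.004 0 0 0 0.5; 0 0 0 0 0 0 0.5"

```text
time: 13.35
ee_pos: [498.8, -82.0, 159.7]
eef_rot: [-0.002, -0.704, 0.71, 0.002]
contact_force: [0.2, -0.3, -0.2]
grip_width: 43.9
```

```bash
cat >> h.py <<'E'
def drum():
    c=cams.capture('side')
    for r in nets.recognise('side','drum_c')[:2]:print('drum',np.round(r['pixel'],1),round(r['score'],2),np.round(onz(c,r['pixel'],60),1))
    return c
E
python3 - <<'E'
from h import *
drum();plan([500,-68,130],8,1)
E
```

```text
drum [250.6 223.8] 0.59 [505.4 -49.2  60. ]
t 13.45 p [499.3 -82.8 160.4] toolx yaw -90.56 z [-0.005  0.001 -1.   ] F [-0.3   0.04 -0.7 ] T [0.03 0.07 0.01] w 43.8 q [ 0.22  0.15 -0.46 -0.   -0.97 -0.23]
total: shift mm [-14.8  -0.7  30.4] rotvec [ 0.005  0.    -0.01 ]
```

Emit:
carry_out --moves "-0.006 0 0.008 0.003 0 -0.005 0.5; -0.006 0 0.010 0.002 0 -0.005 0.5; -0.002 0 0.007 0 0 0 0.5; 0 0 0.003 0 0 0 0.5; 0 0 0.002 0 0 0 0.5; 0 0 0.001 0 0 0 0.5; 0 0 0 0 0 0 0.5; 0 0 0 0 0 0 0.5"

```text
time: 14.25
ee_pos: [499.8, -69.8, 127.4]
eef_rot: [0.001, -0.706, 0.708, -0.0]
contact_force: [-0.3, 0.2, 0.4]
grip_width: 43.6
```

```bash
python3 - <<'E'
from h import *
plan([500,-68,127],8,1)
c=cams.capture('side');cv2.imwrite('pics/s4.png',cv2.resize(c['img'][110:290,170:330],(711,800))[:600])
E
```

```text
t 14.25 p [499.8 -69.8 127.4] toolx yaw -90.13 z [ 0.001  0.    -1.   ] F [-0.26  0.17  0.41] T [0.07 0.04 0.02] w 43.6 q [ 0.25  0.18 -0.51 -0.   -0.88 -0.25]
total: shift mm [-1.8 -0.2  0.4] rotvec [-0.001  0.    -0.002]
```

View pics/s4.png

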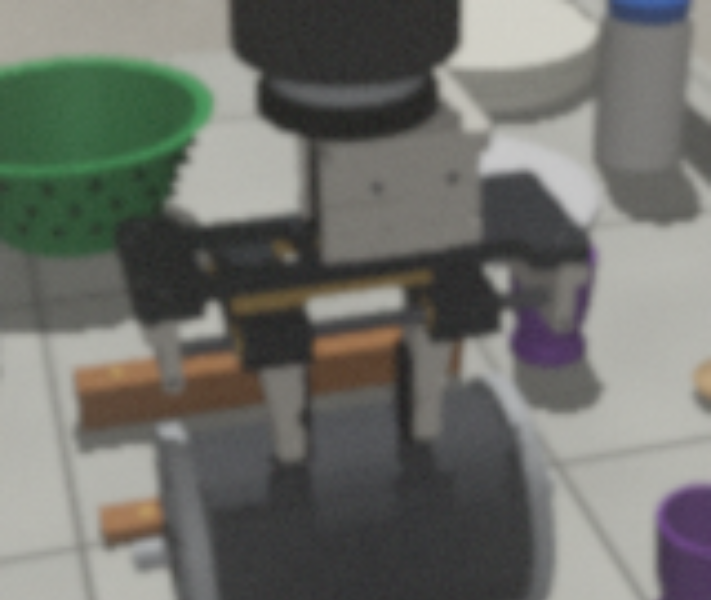

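Both fingertips, at crop (290,460) and (428,440), hang just above the drum's shell, inside the rims. I lower gently to find contact.

Emit:
carry_out --moves "0 0 0.0005 0 0 0 0.5; 0 0 0.0005 0 0 0 0.5; 0 0 0.0005 0 0 0 0.5; 0 0 0.0005 0 0 0 0.5; 0 0 0.0005 0 0 0 0.5; 0 0 0.0005 0 0 0 0.5; 0 0 0.0005 0 0 0 0.5; 0 0 0.0005 0 0 0 0.5"

```text
time: 15.1
ee_pos: [500.2, -69.8, 123.7]
eef_rot: [0.001, -0.706, 0.708, -0.001]
contact_force: [-0.9, 0.2, -0.5]
grip_width: 44.1
```

```bash
python3 - <<'E'
from h import *
st()
E
```

```text
t 15.1 p [500.2 -69.8 123.7] toolx yaw -90.13 z [ 0.003  0.001 -1.   ] F [-0.93  0.22 -0.5 ] T [-0.02  0.1  -0.04] w 44.1 q [ 0.25  0.19 -0.51  0.   -0.87 -0.25]
```

Emit:
carry_out --moves "0 0 0.0005 0 0 0 0.5; 0 0 0.0005 0 0 0 0.5; 0 0 0.0005 0 0 0 0.5; 0 0 0.0005 0 0 0 0.5; 0 0 0.0005 0 0 0 0.5; 0 0 0.0005 0 0 0 0.5; 0 0 0.0005 0 0 0 0.5; 0 0 0.0005 0 0 0 0.5"

```text
time: 15.9
ee_pos: [500.3, -71.0, 123.0]
eef_rot: [0.001, -0.707, 0.707, -0.002]
contact_force: [-1.8, 0.3, 5.7]
grip_width: 44.3
```

```bash
python3 - <<'E'
from h import *
st()
E
```

```text
t 15.9 p [500.3 -71.  123. ] toolx yaw -90.03 z [ 0.004 -0.002 -1.   ] F [-1.8   0.25  5.72] T [0.04 0.91 0.02] w 44.3 q [ 0.25  0.19 -0.52  0.   -0.86 -0.25]
```

Emit:
carry_out --moves "-0.003 0 0.0004 0 0 0 0.5; -0.004 0 0.0004 0 0 0 0.5; -0.005 0 0.0004 0 0 0 0.5; -0.005 0 0.0004 0 0 0 0.5; -0.005 0 0.0004 0 0 0 0.5; -0.004 0 0.0004 0 0 0 0.5; -0.002 0 0.0004 0 0 0 0.5; 0 0 0.0004 0 0 0 0.5"

```text
time: 16.7
ee_pos: [500.1, -43.6, 124.1]
eef_rot: [-0.0, 0.707, -0.707, 0.003]
contact_force: [-0.9, -0.1, 4.9]
grip_width: 43.7
```

```bash
python3 - <<'E'
from h import *
st();drum()
E
```

```text
t 16.7 p [500.1 -43.6 124.1] toolx yaw -89.96 z [ 0.005 -0.005 -1.   ] F [-0.93 -0.07  4.9 ] T [-0.05  0.84  0.04] w 43.7 q [ 0.31  0.18 -0.52  0.01 -0.86 -0.31]
drum [247.9 223.2] 0.8 [500.2 -45.5  60. ]
drum [183.1 140.5] 0.36 [407.  445.5  60. ]
```

Emit:
carry_out --moves "-0.003 0 0.0004 -0.001 -0.001 0 0.5; -0.005 0 0.0004 -0.001 -0.001 0 0.5; -0.005 0 0.0004 -0.001 -0.001 0 0.5; -0.005 0 0.0004 -0.001 -0.001 0 0.5; -0.004 0 0.0004 0 0 0 0.5; -0.002 0 0.0004 0 0 0 0.5; 0 0 0 0 0 0 0.5; 0 0 -0.002 0 0 0 0.5"

```text
time: 17.6
ee_pos: [500.0, -20.5, 126.4]
eef_rot: [0.0, 0.707, -0.707, 0.001]
contact_force: [-0.1, -0.5, 0.2]
grip_width: 43.7
```

```bash
python3 - <<'E'
from h import *
st();drum()
E
```

```text
t 17.6 p [500.  -20.5 126.4] toolx yaw -89.94 z [ 0.001 -0.002 -1.   ] F [-0.08 -0.46  0.25] T [0.02 0.08 0.03] w 43.7 q [ 0.35  0.18 -0.52  0.   -0.87 -0.36]
drum [243.4 220. ] 0.61 [493.5 -31.4  60. ]
```

Emit:
carry_out --moves "0 0 -0.005 0 0 0 0.5; 0.006 0 -0.003 0 0 0 0.5; 0.009 0 0 0 0 0 0.5; 0.008 0 0 0 0 0 0.5; 0.004 0 0 0 0 0 0.5; 0 0 0.003 0 0 0 0.5; 0 0 0.001 0 0 0 0.5; 0 0 0 0 0 0 0.5"

```text
time: 18.5
ee_pos: [500.1, -50.9, 130.7]
eef_rot: [-0.0, -0.707, 0.707, -0.001]
contact_force: [1.1, 0.7, -0.3]
grip_width: 43.8
```

```bash
python3 - <<'E'
from h import *
plan([502,-50,124],8,1);drum()
E
```

```text
t 18.5 p [500.1 -50.9 130.7] toolx yaw -90.05 z [ 0.001 -0.002 -1.   ] F [ 1.09  0.73 -0.29] T [ 0.04  0.11 -0.02] w 43.8 q [ 0.29  0.18 -0.51  0.   -0.88 -0.29]
total: shift mm [-0.9 -1.9  6.7] rotvec [-0.001 -0.002 -0.001]
drum [243.6 220.4] 0.58 [493.6 -32.9  60. ]
```

Emit:
carry_out --moves "0 0 0.002 0 0 0 0.5; 0 0 0.002 0 0 0 0.5; 0 0 0.0005 0 0 0 0.5; 0 0 0.0005 0 0 0 0.5; 0 0 0.0005 0 0 0 0.5; 0 0 0.0005 0 0 0 0.5; 0 0 0.0005 0 0 0 0.5; 0 0 0.0005 0 0 0 0.5"

```text
time: 19.4
ee_pos: [500.5, -50.3, 123.9]
eef_rot: [0.0, 0.707, -0.707, 0.002]
contact_force: [-2.9, -1.2, 6.0]
grip_width: 43.9
```

Emit:
carry_out --moves "0 0 0.0005 0 0 0 0.5; 0 0 0.0005 0 0 0 0.5; 0 0 0.0005 0 0 0 0.5; -0.003 0 0.0005 0 0 0 0.5; -0.004 0 0.0005 0 0 0 0.5; -0.005 0 0.0005 0 0 0 0.5; -0.005 0 0.0005 0 0 0 0.5; -0.003 0 0.0005 0 0 0 0.5"

```text
time: 20.2
ee_pos: [500.4, -32.2, 125.3]
eef_rot: [0.001, 0.708, -0.706, 0.003]
contact_force: [-2.1, -0.5, 6.4]
grip_width: 44.1
```

```bash
python3 - <<'E'
from h import *
st();drum()
E
```

```text
t 20.2 p [500.4 -32.2 125.3] toolx yaw -89.87 z [ 0.004 -0.006 -1.   ] F [-2.09 -0.47  6.44] T [-0.06  1.2  -0.02] w 44.1 q [ 0.33  0.18 -0.52  0.01 -0.87 -0.34]
drum [244.6 216.6] 0.77 [499.1 -19.7  60. ]
```

Emit:
carry_out --moves "-0.005 0 0.0005 -0.001 -0.002 0 0.5; -0.005 0 0.0005 -0.001 -0.002 0 0.5; -0.005 0 0.0005 -0.001 -0.002 0 0.5; -0.005 0 0.0005 -0.001 -0.001 0 0.5; -0.005 0 0.0005 0 0 0 0.5; -0.004 0 0.0005 0 0 0 0.5; -0.003 0 0.0005 0 0 0 0.5; -0.001 0 0.0005 0 0 0 0.5"

```text
time: 21.1
ee_pos: [500.2, 0.8, 126.2]
eef_rot: [-0.0, 0.708, -0.706, 0.001]
contact_force: [-2.3, 0.1, 6.0]
grip_width: 43.8
```

```bash
python3 - <<'E'
from h import *
st();drum()
E
```

```text
t 21.1 p [500.2   0.8 126.2] toolx yaw -89.81 z [ 0.002 -0.001 -1.   ] F [-2.27  0.12  6.03] T [-0.13  0.99 -0.04] w 43.8 q [ 0.4   0.18 -0.52  0.   -0.87 -0.39]
drum [242.9 212.2] 0.93 [499.5  -2.   60. ]
```

Emit:
carry_out --moves "-0.003 0 0.0005 0 0 0 0.5; -0.004 0 0.0005 0 0 0 0.5; -0.002 0 0.0005 0 0 0 0.5; 0 0 0.0005 0 0 0 0.5; 0 0 0 0 0 0 0.5; 0 0 -0.004 0 0 0 0.5; 0.004 0 -0.004 0 0 0 0.5; 0.010 0 0 0 0 0 0.5"

```text
time: 22.0
ee_pos: [500.3, -4.2, 135.1]
eef_rot: [-0.001, 0.709, -0.705, 0.001]
contact_force: [0.5, -0.3, -0.4]
grip_width: 43.8
```

```bash
python3 - <<'E'
from h import *
st();c=drum();cv2.imwrite('pics/s5.png',cv2.resize(c['img'][140:275,160:340],(800,600),interpolation=cv2.INTER_CUBIC))
E
```

```text
t 22.0 p [500.3  -4.2 135.1] toolx yaw -89.72 z [ 0.003 -0.001 -1.   ] F [ 0.53 -0.25 -0.36] T [ 0.03  0.11 -0.  ] w 43.8 q [ 0.39  0.17 -0.51  0.   -0.89 -0.38]
drum [244.3 211.3] 0.59 [5.035e+02 5.000e-01 6.000e+01]
```

View pics/s5.png

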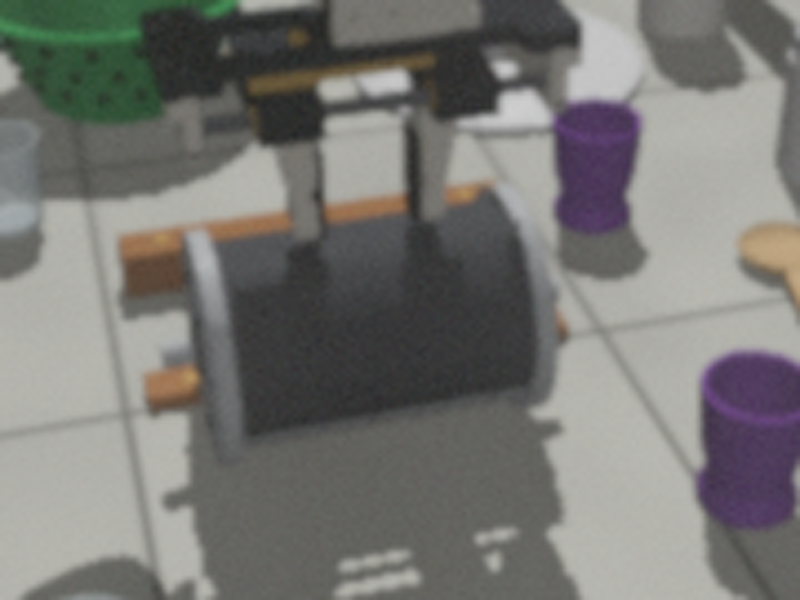

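The drum sits square against the sill, whose end shows at crop (175,385). The tips are just above it. Next I set down well behind the top for the climb.

Emit:
carry_out --moves "0.006 0 0 -0.001 0 0.002 0.5; 0.005 0 0 -0.001 0 0.002 0.5; 0.002 0 0.002 0 0 0 0.5; 0 0 0.003 0 0 0 0.5; 0 0 0.001 0 0 0 0.5; 0 0 0.0005 0 0 0 0.5; 0 0 0.0005 0 0 0 0.5; 0 0 0.0005 0 0 0 0.5"

```text
time: 22.9
ee_pos: [499.4, -20.1, 125.6]
eef_rot: [-0.001, -0.706, 0.708, -0.0]
contact_force: [1.2, -0.6, -0.1]
grip_width: 43.8
```

```bash
python3 - <<'E'
from h import *
plan([502,-21,125],8,1);drum()
E
```

```text
t 22.9 p [499.4 -20.1 125.6] toolx yaw -90.16 z [-0.001 -0.001 -1.   ] F [ 1.16 -0.55 -0.12] T [ 0.03  0.09 -0.04] w 43.8 q [ 0.35  0.18 -0.52  0.   -0.87 -0.36]
total: shift mm [ 0.9 -2.6  0.6] rotvec [ 0.001 -0.001 -0.003]
drum [242.3 211.9] 0.89 [498.5  -0.5  60. ]
```

Emit:
carry_out --moves "0 0 0.0005 0 0 0 0.5; 0 0 0.0005 0 0 0 0.5; 0 0 0.0005 0 0 0 0.5; 0 0 0.0005 0 0 0 0.5; 0 0 0.0005 0 0 0 0.5; 0 0 0.0006 0 0 0 0.5; 0 0 0.0007 0 0 0 0.5; 0 0 0.0007 0 0 0 0.5"

```text
time: 23.8
ee_pos: [499.7, -21.2, 124.8]
eef_rot: [-0.001, -0.707, 0.707, -0.001]
contact_force: [-3.0, -0.6, 8.5]
grip_width: 43.5
```

```bash
python3 - <<'E'
from h import *
st()
E
```

```text
t 23.8 p [499.7 -21.2 124.8] toolx yaw -90.05 z [ 0.001 -0.003 -1.   ] F [-3.03 -0.59  8.52] T [-0.21  1.19 -0.02] w 43.5 q [ 0.35  0.18 -0.52  0.   -0.87 -0.36]
```

Emit:
carry_out --moves "-0.002 0 0.0006 0 0 0 0.5; -0.003 0 0.0003 0 0 0 0.5; -0.003 0 0.0001 0 -0.001 0 0.5; -0.003 0 0 0 -0.001 0 0.5; -0.003 0 0 0 -0.001 0 0.5; -0.003 0 0 0 0 0 0.5; -0.003 0 0 0 0 0 0.5; -0.003 0 0 0 0 0 0.5"

```text
time: 24.6
ee_pos: [499.3, -3.5, 129.9]
eef_rot: [0.003, 0.707, -0.707, 0.004]
contact_force: [-2.9, -4.4, 6.3]
grip_width: 44.0
```

```bash
python3 - <<'E'
from h import *
st();drum()
E
```

```text
t 24.6 p [499.3  -3.5 129.9] toolx yaw -89.94 z [ 0.001 -0.009 -1.   ] F [-2.85 -4.39  6.31] T [-1.21  0.87 -0.02] w 44.0 q [ 0.39  0.17 -0.52  0.01 -0.88 -0.4 ]
drum [241.4 210. ] 0.97 [498.3   7.5  60. ]
```

Emit:
carry_out --moves "-0.003 0 0.0002 0 -0.002 0 0.5; -0.003 0 0.0002 0 -0.002 0 0.5; -0.003 0 0.0002 0 -0.002 0 0.5; -0.003 0 0.0003 0 -0.002 0 0.5; -0.003 0 0.0003 0 -0.002 0 0.5; -0.003 0 0.0003 0 -0.002 0 0.5; -0.003 0 0.0004 0 -0.001 0 0.5; -0.003 0 0.0004 0 -0.001 0 0.5"

```text
time: 25.5
ee_pos: [499.3, 16.7, 133.9]
eef_rot: [-0.001, 0.708, -0.706, 0.002]
contact_force: [-2.5, -1.8, 8.0]
grip_width: 43.6
```

```bash
python3 - <<'E'
from h import *
st();drum()
E
```

```text
t 25.5 p [499.3  16.7 133.9] toolx yaw -89.84 z [ 0.003 -0.002 -1.   ] F [-2.55 -1.83  8.01] T [-0.78  1.25 -0.13] w 43.6 q [ 0.43  0.17 -0.52  0.   -0.89 -0.43]
drum [240.3 205.1] 0.64 [500.5  27.8  60. ]
drum [343.8 210.7] 0.44 [725.  -60.9  60. ]
```

Emit:
carry_out --moves "-0.003 0 0.0004 0 0 0 0.5; -0.003 0 0.0004 0 -0.001 0 0.5; -0.003 0 0.0005 0 -0.001 0 0.5; -0.004 0 0.0005 0 -0.001 0 0.5; -0.004 0 0.0005 0 -0.001 0 0.5; -0.004 0 0.0005 0 0 0 0.5; -0.004 0 0.0006 0 0 0 0.5; -0.004 0 0.0006 0 0 0 0.5"

```text
time: 26.4
ee_pos: [499.2, 44.1, 135.9]
eef_rot: [-0.002, 0.709, -0.706, 0.003]
contact_force: [-2.3, 0.6, 6.5]
grip_width: 43.6
```

```bash
python3 - <<'E'
from h import *
st();drum()
E
```

```text
t 26.4 p [499.2  44.1 135.9] toolx yaw -89.75 z [ 0.006 -0.001 -1.   ] F [-2.31  0.56  6.49] T [-0.07  1.16 -0.06] w 43.6 q [ 0.48  0.16 -0.51  0.01 -0.89 -0.48]
drum [239.9 202. ] 0.69 [502.6  40.9  60. ]
```

Emit:
carry_out --moves "-0.004 0 0.0005 0 0 0 0.5; -0.003 0 0.0005 0 0 0 0.5; -0.001 0 0.0005 0 0 0 0.5; 0 0 0.0004 0 0 0 0.5; 0 0 0.0002 0 0 0 0.5; 0 0 0 0 0 0 0.5; 0 0 -0.001 0 0 0 0.5; 0 0 -0.003 0 0 0 0.5"

```text
time: 27.3
ee_pos: [498.9, 52.9, 139.3]
eef_rot: [-0.002, 0.709, -0.705, 0.003]
contact_force: [0.9, 0.0, 0.5]
grip_width: 43.6
```

```bash
python3 - <<'E'
from h import *
st();c=drum()
for r in nets.recognise('side','drum_c')[:1]:print(onz(c,r['pixel'],69))
cv2.imwrite('pics/s6.png',cv2.resize(c['img'][140:275,160:340],(800,600),interpolation=cv2.INTER_CUBIC))
E
```

```text
t 27.3 p [498.9  52.9 139.3] toolx yaw -89.67 z [ 0.006 -0.001 -1.   ] F [0.89 0.03 0.47] T [ 0.05  0.1  -0.  ] w 43.6 q [ 0.5   0.16 -0.51  0.01 -0.9  -0.5 ]
drum [237.2 200.2] 0.56 [498.1  50.3  60. ]
drum [179.1 143.4] 0.49 [392.3 425.9  60. ]
[495.36709813  37.00088099  69.        ]
```

View pics/s6.png

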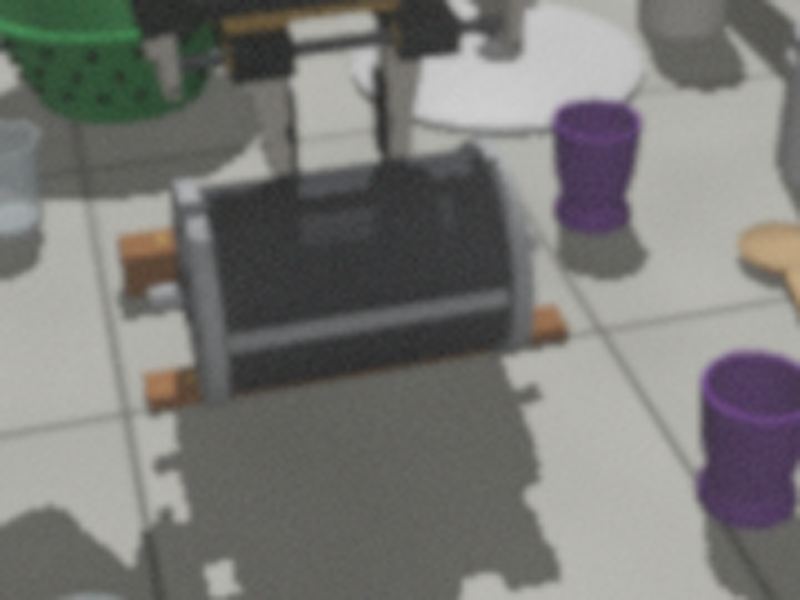

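The drum now rests on the sill's flat top, square to it, and stays with the tips clear above it. Next I set down behind the top again for the last stroke.

Emit:
carry_out --moves "0 0 -0.005 -0.002 0 0.002 0.5; 0.005 0 -0.001 -0.002 0 0.002 0.5; 0.009 0 0 -0.001 0 0.001 0.5; 0.009 0 0 0 0 0 0.5; 0.006 0 0 0 0 0 0.5; 0.002 0 0.002 0 0 0 0.5; 0 0 0.002 0 0 0 0.5; 0 0 0.0005 0 0 0 0.5"

```text
time: 28.25
ee_pos: [498.9, 18.3, 141.0]
eef_rot: [0.0, -0.707, 0.708, -0.001]
contact_force: [-0.1, -0.7, -0.2]
grip_width: 43.8
```

```bash
python3 - <<'E'
from h import *
plan([499,21,135],8,1);c=drum()
E
```

```text
t 28.25 p [498.9  18.3 141. ] toolx yaw -90.07 z [ 0.001 -0.001 -1.   ] F [-0.09 -0.73 -0.24] T [0.08 0.13 0.01] w 43.8 q [ 0.43  0.16 -0.5   0.   -0.91 -0.43]
total: shift mm [-2.7 -0.1  6. ] rotvec [-0.001 -0.001 -0.001]
drum [237.6 201.5] 0.94 [497.8  44.5  60. ]
drum [158.2 176.9] 0.45 [318.6 220.7  60. ]
```

Emit:
carry_out --moves "-0.002 0 0.002 0 0 0 0.5; 0 0 0.001 0 0 0 0.5; 0 0 0.0005 0 0 0 0.5; 0 0 0.0005 0 0 0 0.5; 0 0 0.0005 0 0 0 0.5; 0 0 0.0005 0 0 0 0.5; 0 0 0.0005 0 0 0 0.5; 0 0 0.0005 0 0 0 0.5"

```text
time: 29.15
ee_pos: [499.3, 21.5, 135.3]
eef_rot: [-0.0, 0.707, -0.707, 0.001]
contact_force: [-2.1, -0.3, 6.5]
grip_width: 43.6
```

Emit:
carry_out --moves "0 0 0.0005 0 0 0 0.5; 0 0 0.0005 0 0 0 0.5; 0 0 0.0005 0 0 0 0.5; 0 0 0.0005 0 0 0 0.5; -0.002 0 0.0005 0 0 0 0.5; -0.003 0 0.0005 0 0 0 0.5; -0.003 0 0.0005 0 0 0 0.5; -0.003 0 0.0005 0 0 0 0.5"

```text
time: 29.95
ee_pos: [499.3, 31.1, 135.8]
eef_rot: [-0.0, 0.708, -0.706, 0.002]
contact_force: [-2.8, -0.5, 7.8]
grip_width: 44.1
```

```bash
python3 - <<'E'
from h import *
st();c=drum()
E
```

```text
t 29.95 p [499.3  31.1 135.8] toolx yaw -89.9 z [ 0.004 -0.003 -1.   ] F [-2.78 -0.52  7.77] T [0.01 1.23 0.03] w 44.1 q [ 0.46  0.16 -0.51  0.01 -0.89 -0.46]
drum [238.7 199.5] 0.73 [502.3  52.3  60. ]
```

Emit:
carry_out --moves "-0.003 0 0.0005 -0.001 -0.001 0 0.5; -0.003 0 0.0005 -0.001 -0.001 0 0.5; -0.003 0 0.0005 -0.001 -0.001 0 0.5; -0.003 0 0.0005 0 0 0 0.5; -0.003 0 0.0005 0 0 0 0.5; -0.003 0 0.0005 0 0 0 0.5; -0.003 0 0.0005 0 0 0 0.5; -0.003 0 0.0005 0 0 0 0.5"

```text
time: 30.85
ee_pos: [499.1, 55.2, 135.9]
eef_rot: [-0.001, 0.708, -0.706, 0.001]
contact_force: [-2.2, -0.3, 6.6]
grip_width: 43.7
```

```bash
python3 - <<'E'
from h import *
st();c=drum()
E
```

```text
t 30.85 p [499.1  55.2 135.9] toolx yaw -89.87 z [ 0.003 -0.001 -1.   ] F [-2.16 -0.26  6.56] T [ 0.05  1.06 -0.05] w 43.7 q [ 0.5   0.17 -0.51  0.   -0.89 -0.5 ]
drum [239.4 196.3] 0.6 [507.2  65.8  60. ]
```

Emit:
carry_out --moves "-0.003 0 0.0005 0 0 0 0.5; -0.003 0 0.0005 0 0 0 0.5; -0.003 0 0.0006 0 0 0 0.5; -0.003 0 0.0006 0 0 0 0.5; -0.003 0 0.0007 0 0 0 0.5; -0.003 0 0.0007 0 0 0 0.5; -0.003 0 0.0008 0 0 0 0.5; -0.003 0 0.0008 0 0 0 0.5"

```text
time: 31.75
ee_pos: [499.1, 80.3, 134.3]
eef_rot: [-0.002, 0.708, -0.706, 0.001]
contact_force: [-2.3, 1.9, 5.4]
grip_width: 43.7
```

```bash
python3 - <<'E'
from h import *
st();c=drum()
E
```

```text
t 31.75 p [499.1  80.3 134.3] toolx yaw -89.85 z [ 0.005  0.001 -1.   ] F [-2.31  1.91  5.43] T [0.38 1.07 0.  ] w 43.7 q [ 0.55  0.17 -0.5   0.   -0.89 -0.55]
drum [236.8 193.1] 0.66 [504.4  81.9  60. ]
```

Emit:
carry_out --moves "-0.003 0 0.0009 0 0 0 0.5; -0.003 0 0.0009 0 0 0 0.5; -0.003 0 0.0010 0 0 0 0.5; -0.003 0 0.0010 0 0 0 0.5; -0.003 0 0.0011 0 0 0 0.5; -0.003 0 0.0011 0 0 0 0.5; -0.003 0 0.0010 0 0 0 0.5; -0.003 0 0.0010 0 0 0 0.5"

```text
time: 32.65
ee_pos: [499.2, 107.1, 127.6]
eef_rot: [-0.004, 0.708, -0.706, 0.001]
contact_force: [-1.9, 2.5, 1.8]
grip_width: 43.8
```

```bash
python3 - <<'E'
from h import *
st();c=drum()
E
```

```text
t 32.65 p [499.2 107.1 127.6] toolx yaw -89.85 z [ 0.007  0.004 -1.   ] F [-1.86  2.5   1.82] T [ 0.8   0.87 -0.03] w 43.8 q [ 0.6   0.19 -0.5   0.   -0.87 -0.59]
drum [232.9 193.8] 0.79 [494.3  81.4  60. ]
drum [180.9 144.9] 0.54 [396.8 412.6  60. ]
```

Nearly down. I let it follow a little further, then lift clear and back off to look.

Emit:
carry_out --moves "-0.003 0 0.0008 0 0 0 0.5; -0.003 0 0.0008 0 0 0 0.5; -0.003 0 0.0006 0 0 0 0.5; -0.003 0 0.0005 0 0 0 0.5; -0.002 0 0 0 0 0 0.5; 0 0 -0.002 0 0 0 0.5; 0 0 -0.005 0 0 0 0.5; 0 0 -0.010 0 0 0 0.5"

```text
time: 33.55
ee_pos: [498.3, 120.7, 140.4]
eef_rot: [-0.001, 0.708, -0.706, 0.001]
contact_force: [-0.2, 0.1, 0.3]
grip_width: 43.6
```

Emit:
carry_out --moves "0 0 -0.020 0 0 0 0.5; -0.010 0 -0.020 0 0 0 0.5; -0.025 0 -0.020 0 0 0 0.5; -0.035 0 -0.010 0 0 0 0.5; -0.035 0 0 0 0 0 0.5; -0.035 0 0 0 0 0 0.5; -0.015 0 0 0 0 0 0.5; 0 0 0 0 0 0 0.5"

```text
time: 34.35
ee_pos: [499.1, 280.5, 223.8]
eef_rot: [0.006, -0.707, 0.707, -0.002]
contact_force: [-0.0, -0.6, -0.3]
grip_width: 44.0
```

```bash
python3 - <<'E'
from h import *
st();c=drum();d=cams.capture('wrist');e=cams.capture('top')
for r in nets.recognise('wrist','drum_c')[:2]:print('wrist',np.round(r['pixel']),r['score'],np.round(onz(d,r['pixel'],60)))
cv2.imwrite('pics/s7.png',np.vstack([np.hstack([cv2.resize(c['img'][110:290,140:380],(400,300)),cv2.resize(d['img'],(400,300))]),np.hstack([cv2.resize(e['img'][90:240,180:380],(400,300)),np.zeros((300,400,3),np.uint8)])]))
E
```

```text
t 34.35 p [499.1 280.5 223.8] toolx yaw -90.0 z [ 0.011  0.007 -1.   ] F [-0.01 -0.63 -0.28] T [-0.09  0.15 -0.05] w 44.0 q [ 0.86  0.19 -0.25  0.   -1.11 -0.86]
drum [233.  193.3] 0.72 [495.   83.6  60. ]
wrist [249.  14.] 0.59 [501. 131.  60.]
```

View pics/s7.png

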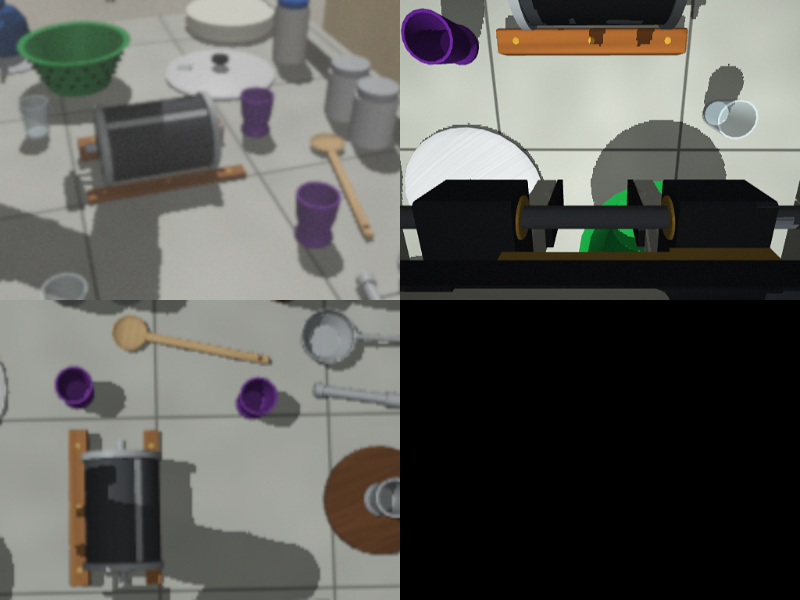

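```bash
python3 - <<'E'
from h import *
c=cams.capture('top')
P=lambda u,v,z:np.round(onz(c,(180+u/2,90+(v-300)/2),z),1)
for n,u,v,z in [('axT',123,441,60),('axB',122,583,60),('rimL',82,512,60),('rimR',161,512,60),('stopL',69,440,30),('sillR',161,440,9)]:print(n,P(u,v,z))
for q,z in [('drum_c',60),('mortar_c',53)]:
    for r in nets.recognise('top',q)[:3]:print(q,np.round(r['pixel'],1),round(r['score'],2),np.round(onz(c,r['pixel'],z)))
st()
E
```

```text
axT [600.3  85.1  60. ]
axB [389.7  90.2  60. ]
rimL [495.5 147.8  60. ]
rimR [493.2  30.5  60. ]
stopL [607.  169.1  30. ]
sillR [606.8  27.2   9. ]
drum_c [240.4 196.7] 0.72 [492.  90.  60.]
mortar_c [372.  193.3] 0.89 [ 495. -304.   53.]
mortar_c [218.  132.9] 0.76 [686. 155.  53.]
mortar_c [307.7 138.8] 0.69 [ 663. -116.   53.]
t 34.75 p [499.1 278.  223.3] toolx yaw -90.16 z [ 0.01   0.006 -1.   ] F [0.1  0.09 0.3 ] T [ 0.06  0.14 -0.02] w 43.8 q [ 0.85  0.19 -0.25  0.   -1.11 -0.86]
```

The drum is at about (495, 88) against a rest origin of about (503, 87). The mortar is on the board and the arm is clear.

```bash
python3 -c "
from h import *
print(ticket.sign_off())"
```

```text
the job is handed in; nothing more can be done
None
```

The job is handed in: the mortar stands on the board and the drum lies in its rest. The simulator gave no verdict.

**What I did**
- **Mortar:** I lifted it out of the rest and lowered it onto the board until the force reading showed contact. Then I let go.
- **Drum:** I rolled it along the ledge with both fingertips on its top, over the sill and down between sill and stop. The vertical force I read between moves stayed at about 8.5 N or below; I did not see the force within moves.

**Last checks**
- **Drum place:** The top camera puts it at about (495, 88) mm, and the rest origin measured at about (503, 87) mm. That is roughly 1 mm off across the battens and 8 mm along them, square to within 0.025 rad.
- **Drum height:** I did not measure it directly. It looked down between the battens, and the fingertip height fell by about what the 9 mm step needs.
- **Mortar:** It shows on the board in the final top picture, though partly cut off by my crop. In the wrist picture taken after release it stood upright near the middle of the board. That picture gave (510, -311) mm for its centre, against a board centre of (504.5, -309) mm. The final top reading was (495, -304) mm; the two differ by about 17 mm, but both are well within the 55 mm limit.
- **Arm and other things:** The arm was clear, with force readings near zero. The purple mortars, spoon, ladle and pestle looked undisturbed; I did not measure the other kitchen things.

**Disagreements**
- The wrist camera placed the rest 2 to 4 mm further in y than the top camera did.
- In the last wrist picture the network's drum position was wrong, because only part of the drum was visible. I ignored it.

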